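# Cover the well plate with the thin metal cover from the cooling plate

### The arm

A 6-joint arm with a two-finger parallel gripper is mounted at the origin on the work surface. World frame = base frame: x ahead of the robot, y to its left, z up, the work surface at z = 0. Lengths are in m, angles in rad, forces in N, time in s.
With the tool pointing down it reaches from about 0.375 to 0.9 m from the base axis. Payload 3.1 kg.
Tool frame: the origin (TCP) lies between the finger pads; the fingertips stand 11 mm ahead of it and the grasp point (between the pads) lies 8 mm behind it; z points along the fingers, y is the line along which they close (so a half turn about z gives the same grasp; the last joint's range is limited). The gripper opens to 87 mm and grips with 3 to 60 N. Pads are 19 mm wide; open, the fingers measure 117 mm over their backs; the gripper's body (75 mm by 190 mm) begins 51 mm behind the grasp point.
Start: joints at [1.075, 0.527, 1.433, -0, 1.181, -0.178], TCP at [0.195, 0.594, 0.234] pointing down, gripper open.
Joint ranges: [-3.08, 3.08], [-0.75, 2.2], [0.22, 2.44], [-1.43, 4.57], [0, 2.65], [-2.85, 2.85]. Speed limits (rad/s): [2.79, 2.79, 3.14, 3.14, 3.14, 3.14].

### API

Orientations are given as a unit quaternion [x, y, z, w].
In Python, from rig import get_obs, camera, hand_in gives the robot as it stands.
- The arm moves only by the shell command python3 -m pendant 'ROWS' [FORCE]. ROWS is JSON, a list that holds one entry, the list of rows, each a list of 7 numbers: the shift along the tool's x, y, z in m, then the turn, a rotation vector about the tool's x, y, z in degrees, then the opening, from 0 (shut) to 1 (fully open). In form: [[[x, y, z, ax, ay, az, fingers], ...]]. A call has exactly 5 rows; each row shifts and turns the commanded pose from where the row before left it, along the tool's axes as they then stand; what a row does not reach is not made up. A row lasts 1/8 s, in which the tool goes at most 62.5 mm and 10.7 degrees, less where a joint would pass 70% of its speed; a pose out of reach is approached as far as the arm can. A call with a gripper value outside its range is refused whole. The fingers move at their own pace and stop on an object; FORCE is the grip in N (left out, the last holds). Time passes only in rows, so rows that do not move let the fingers close, or fill a call up. It gives the time, the measured TCP pose, the force, the opening and the grip force at its end, in the units of the state.
- get_obs(): the state, without advancing time (a new reading comes with each control period).
- camera(name): name is "scene" or "side" or "wrist"; returns a dict with "img" (400x640x3 uint8, red, green, blue), "intrinsics" (3x3 intrinsics, pixels), "R" (3x3) and "t" (3): a world point X has camera coordinates R X + t; the wrist camera has in their place "T_tool_cam" (4x4, takes a point from camera to tool coordinates, whose origin is the TCP and whose axes are the flange's). Camera axes: x right, y down, z forward; pixel columns grow to the right and rows downward; lengths in m; the calibration is good to about 2 mm. A picture is of the moment at which its call begins: read the wrist's pose just before it. There is no depth.
- hand_in(): hands the job in; it is judged then, once.
The state is a dict: "time": time; "q": joint angles; "joint_velocities": joint speeds; "joint_torque": joint torques, N m; "position": TCP position; "tool_rot": TCP orientation; "ft_force": force on the tool from outside, world axes, zero at the start; "moment": the same for the moment, N m; "grip_width": finger opening in m; "grip_force": force on a finger pad.
Only numpy, scipy, OpenCV 4.12 (cv2) and the standard library are available. Lean on these libraries where they do the work, as an engineer would, in place of code of your own. Each camera call takes 0.05 s, during which the arm holds its last target. There are 200 camera calls.

### The job

The thin metal cover lies too flat on the cooling plate to be picked up: press lightly on it with the fingertips and slide it, without squeezing it, until more than half of its tab hangs out over the plate's open edge, then pinch the tab and lift the cover clear. Lay it down gently on the white well plate, square on so that all wells are covered, without dropping it. Leave everything else where it is.

Things in the scene. Friction and masses are not known exactly. Their poses are not given: they have to be found in the camera images.
- cover: loose flat aluminium cover, 3 mm thick, about 110 g: rectangle 127 (x) by 85 mm (y) with a coplanar tab 45 mm long, 40 mm wide in the middle of its -x side. Origin: centre of the rectangle's underside; z up. Starts flat on the cooling plate, tab wholly on it and pointing roughly to the open edge. Too wide to grip but for the tab, pinched across its 40 mm once it hangs free.
- cover_tip (a point): middle of the end of the cover's tab, at its underside, 108.5 mm from the cover's origin along -x
- cold: fixed dark steel cooling plate, 260 (x) by 150 mm (y), smooth top 50 mm above the table. Origin: centre of its underside; z up. Its -x edge, nearest the robot, is open; the other three have a rim 5 mm wide, 4 mm high. Friction of cover on plate is about 0.25, less than that of finger pads on the cover: a downward press of 6 to 15 N drags it along (it may slip or turn a little).
- cold_edge (a point): middle of the cooling plate's open (-x) top edge, 50 mm above the table, 130 mm from the plate's origin; its -x axis points out over the edge. Free table lies beyond it.
- well_plate: white 96-well plate in a low black holder, fixed: plate 127 (x) by 85 mm (y), flat top 40 mm above the table, from 26 mm up; wells fill its middle 106 by 70 mm. Holder's foot 150 by 110 mm, 14 mm high. Origin: centre of the holder's underside; z up. It and the cooling plate stand left and right of one another, either way round.
- wells_top (a point): centre of the well plate's top face, 40 mm above the table; axes as well_plate
- marker: bystander: pen 130 mm long, 13 mm thick, lying on the table between the two plates; origin at the middle of its underside
- tip_box: bystander: box of pipette tips, 122 by 85 by 73 mm; origin under its centre
- reagent: bystander: amber bottle, 64 mm wide, 130 mm high; origin under its centre
- deep_block: bystander: white deep-well block with square wells, 127 by 85 by 44 mm, standing loose on the table outside the two plates; not the plate to cover; origin under its centre
Mind the look-alikes: they are no part of the job. Leave any orange look-alike of the well_plate alone. There is more than one size of the cover; the job needs the larger.

How it is judged:
By the outcome, as a careful person would: the job done as asked, in the order asked, and still so for the second after the job is handed in, with the robot touching nothing.
It also fails if it takes over 64 s, if anything falls off the work surface, if the arm or the gripper's body presses on something with over 40 N, if the wrist force passes 120 N, or if a joint passes its speed limit or range.

## Working session

There is one attempt and no reset: what is moved stays moved. The work goes in short steps, Python scripts to look and compute and a shell command to move; the robot and the scene stay as the last step left them, time stands still between calls to the robot, and variables do not carry over. Pictures are saved under pics/ and viewed, at most 10 in all, crops included, and the job is handed in when it is done.

```bash
ls; mkdir -p pics
python3 - <<'E'
from rig import get_obs,camera
import cv2,json
o=get_obs();print({k:o[k] for k in('time','position','tool_rot','ft_force','grip_width')})
for n in("scene","side","wrist"):
    c=camera(n);cv2.imwrite(f"pics/{n}0.png",c["img"][:,:,::-1])
    print(n,c["intrinsics"],c.get("R"),c.get("t"),c.get("T_tool_cam"))
E
```

```text
pics
{'time': 0.0, 'position': array([0.19492126, 0.59307116, 0.23258145]), 'tool_rot': array([ 1.58218566e-01,  9.87403513e-01, -1.03428183e-03, -3.45034683e-04]), 'ft_force': array([ 0.41714421, -0.29453958, -0.72348583]), 'grip_width': 0.08710007475903318}
scene [[472.40712731   0.         311.52672017]
 [  0.         472.40712731 198.04051741]
 [  0.           0.           1.        ]] [[ 0.00752569  0.99996779  0.00278907]
 [ 0.75978449 -0.00390468 -0.65016327]
 [-0.65013144  0.00701202 -0.75978941]] [ 0.02985506 -0.33642526  1.75387543] None
side [[368.67816131   0.         320.82075944]
 [  0.         368.67816131 197.72706248]
 [  0.           0.           1.        ]] [[ 0.77368438 -0.63354921 -0.00527996]
 [-0.41131852 -0.49592477 -0.76477167]
 [ 0.48190202  0.59386364 -0.64427977]] [-0.40890845  0.26580217  0.88148818] None
wrist [[339.31399327   0.         315.85550443]
 [  0.         339.31399327 204.36401861]
 [  0.           0.           1.        ]] None None [[ 4.48356853e-04 -9.63572323e-01 -2.67447524e-01  7.36528778e-02]
 [ 9.99999899e-01  4.39886840e-04  9.15844104e-05  3.86050386e-04]
 [ 2.93984430e-05 -2.67447538e-01  9.63572423e-01 -1.50211564e-01]
 [ 0.00000000e+00  0.00000000e+00  0.00000000e+00  1.00000000e+00]]
```

View pics/scene0.png

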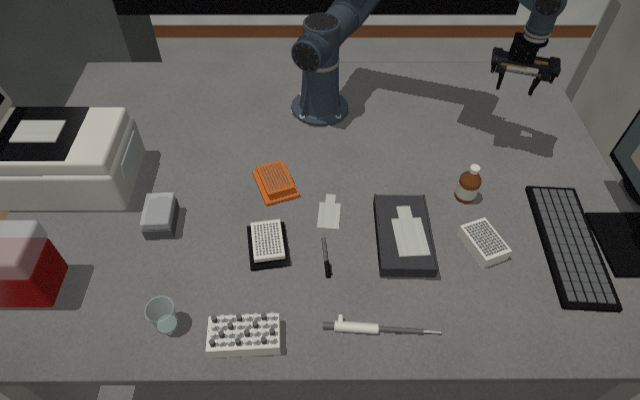

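View pics/side0.png

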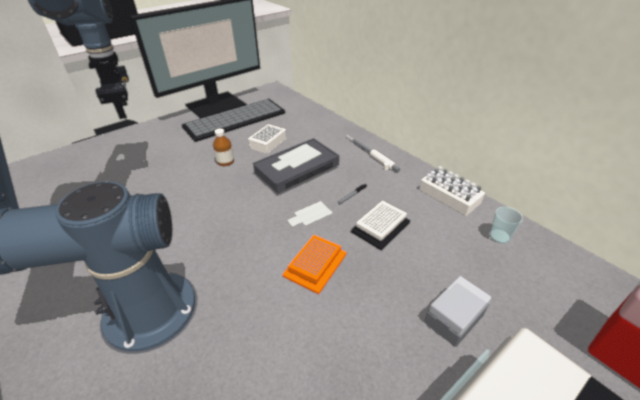

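The scene view shows two light covers. One lies on the dark cooling plate at about (410,232). A smaller one lies on the bare table at (329,212) and is the look-alike. The plate candidates are the white one in a black holder at (268,242), an orange one at (276,182) and the deep block at (485,240). The cover on the plate and the white plate in the black holder fit the description. I'll measure these roughly and confirm in a crop.

```bash
cat > h.py <<'E'
import numpy as np,cv2
from rig import get_obs,camera
from scipy.spatial.transform import Rotation as Rot
def view(n):
    "image, K, camera centre and camera-to-world rotation"
    o=get_obs();c=camera(n);K=np.array(c["intrinsics"])
    if n=="wrist":
        T=np.eye(4);T[:3,:3]=Rot.from_quat(o["tool_rot"]).as_matrix();T[:3,3]=o["position"]
        M=T@np.array(c["T_tool_cam"]);return c["img"],K,M[:3,3],M[:3,:3]
    R=np.array(c["R"]);return c["img"],K,-R.T@np.array(c["t"]),R.T
def cast(px,z,K,C,W):
    px=np.asarray(px,float).reshape(-1,2)
    d=np.c_[px,np.ones(len(px))]@np.linalg.inv(K).T@W.T
    return C+d*((z-C[2])/d[:,2])[:,None]
def proj(P,K,C,W):
    p=(np.asarray(P)-C)@W@K.T;return p[:,:2]/p[:,2:]
def blob(mask,px):
    n,l,s,c=cv2.connectedComponentsWithStats(mask.astype(np.uint8));m=l==l[int(px[1]),int(px[0])]
    return max(cv2.findContours(m.astype(np.uint8),cv2.RETR_EXTERNAL,cv2.CHAIN_APPROX_NONE)[0],key=cv2.contourArea).reshape(-1,2)
def rect(P):
    (c,s,a)=cv2.minAreaRect((P[:,:2]*1000).astype(np.float32));return np.round(c,1),np.round(s,1),round(a,2)
E
python3 - <<'E'
from h import *
img,K,C,W=view("scene")
hsv=cv2.cvtColor(img,cv2.COLOR_RGB2HSV);print(C)
for n,px,z in(("cover",(410,240),.053),("small",(329,212),.003),("well",(255,230),.04),("cold",(384,240),.05)):
    v=img[px[1],px[0]];print(n,v)
    m=(img.min(2)>135)&(hsv[...,1]<60) if n!="cold" else img.max(2)<80
    if n=="well": m=cv2.morphologyEx(m.astype(np.uint8),cv2.MORPH_CLOSE,np.ones((5,5)))
    if m[px[1],px[0]]: print(rect(cast(blob(m,px),z,K,C,W)),len(blob(m,px)))
cv2.imwrite("pics/crop1.png",cv2.resize(img[160:300,230:430,::-1],None,fx=4,fy=4,interpolation=cv2.INTER_CUBIC))
E
```

```text
[ 1.39563558 -0.04346594  1.11376136]
cover [172 172 164]
(array([604.7, 236. ]), array([171.7,  83.9]), 3.35) 151
small [172 171 164]
(array([494.6,  19.2]), array([ 65. , 134.1]), 84.12) 103
well [149 149 140]
(array([ 624.3, -159.6]), array([130.2,  84.2]), 8.77) 131
cold [74 73 74]
(array([616.8, 222.1]), array([158.5, 289.8]), 88.76) 276
```

View pics/crop1.png

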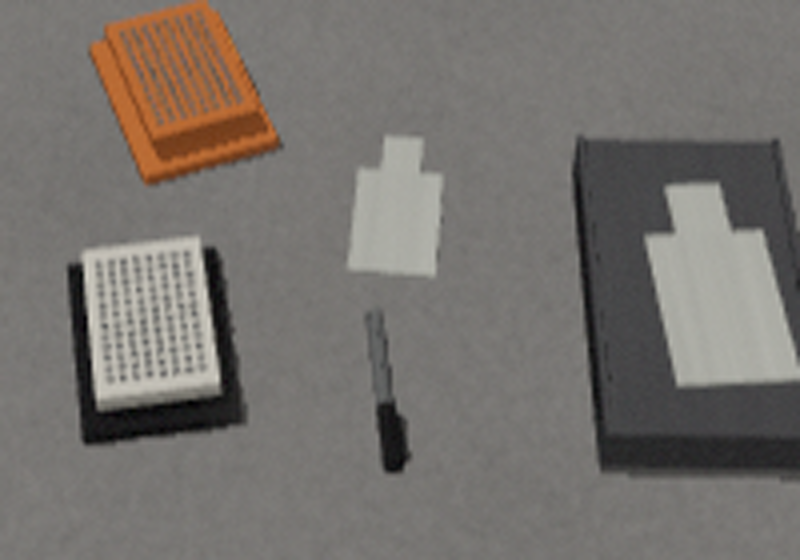

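The crop confirms it: the cover on the cooling plate measures about 172 mm long by 84 mm wide, against 134 by 65 mm for the small one on the table. The target is the white plate in the black holder. Next I move the wrist camera over the cover.

```bash
python3 -m pendant '[[[-0.051,-0.025,0,0,0,0,1],[-0.051,-0.025,0,0,0,0,1],[-0.051,-0.025,0,0,0,0,1],[-0.051,-0.025,0,0,0,0,1],[-0.051,-0.025,0,0,0,0,1]]]'
python3 -m pendant '[[[-0.051,-0.025,0,0,0,0,1],[-0.051,-0.025,0,0,0,0,1],[-0.051,-0.025,0,0,0,0,1],[-0.051,-0.025,0,0,0,0,1],[0,0,0,0,0,-10,1]]]'
python3 -m pendant '[[[0,0,0,0,0,-10,0.45],[0,0,0,0,0,-1.5,0.45],[0,0,0,0,0,0,0.45],[0,0,0,0,0,0,0.45],[0,0,0,0,0,0,0.45]]]'
python3 - <<'E'
from h import *
img,K,C,W=view("wrist");cv2.imwrite("pics/wrist1.png",img[:,:,::-1])
E
```

```text
time: 0.82
position: [0.3995, 0.3939, 0.2335]
tool_rot: [0.158, 0.987, 0.0, 0.0]
ft_force: [0.1, 0.7, 0.0]
grip_width: 0.0872
grip_force: 0.0
time: 1.45
position: [0.5645, 0.2331, 0.2333]
tool_rot: [0.072, 0.997, -0.0, 0.001]
ft_force: [0.3, 0.2, 0.2]
grip_width: 0.0872
grip_force: 0.0
time: 2.08
position: [0.5609, 0.2368, 0.2336]
tool_rot: [-0.029, 1.0, 0.0, 0.0]
ft_force: [0.5, 1.0, -0.3]
grip_width: 0.045
grip_force: 0.0
```

View pics/wrist1.png

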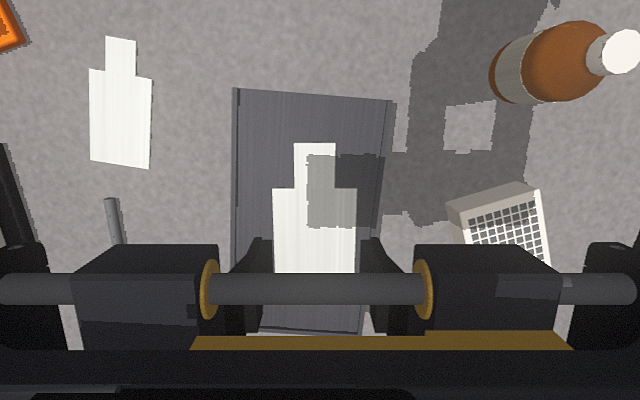

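The wrist view shows the tab end at (294,143)–(334,143), the shoulders at y≈188, the open-edge corners at (233,88) and (392,102), the bottle's base at about (497,85) and the deep block's corner at (446,203). I'll turn these into positions.

Run:
```python
from h import *
img,K,C,W=view("wrist")
f=lambda px,z:np.round(cast(px,z,K,C,W)[:,:2]*1000,1).tolist()
print("tab",f([(294,143),(334,143),(294,188),(335,188)],.053))
print("shoulder L/R",f([(272,189),(356,189)],.053),"sides low",f([(275,270),(354,270)],.053))
print("edge",f([(233,88),(392,102)],.05), "rims low", f([(232,230),(380,215)],.054))
print("bottle",f([(490,75),(497,95)],.01),"deep",f([(446,203),(540,190)],.044),f([(446,203)],.03))
# tab sides, subpixel: brightness threshold per row/col
g=img.mean(2)
for r in(150,170): 
    x=np.where(g[r,250:380]>g[r,285:300].max()*.75)[0]; print(r,x.min()+250,x.max()+250)
print(g[125:150,300].astype(int), [g[82:110,c].astype(int).tolist() for c in(280,350)])
```

```text
tab [[519.1, 213.8], [516.9, 252.3], [563.5, 215.6], [561.1, 256.5]]
shoulder L/R [[565.8, 193.7], [560.9, 277.5]] sides low [[654.4, 198.9], [649.5, 283.3]]
edge [[472.1, 154.8], [475.9, 304.2]] rims low [[611.2, 153.7], [586.3, 304.1]]
bottle [[442.1, 410.8], [461.2, 421.9]] deep [[572.4, 373.3], [553.1, 467.5]] [[575.9, 379.1]]
150 294 334
170 294 307
[106 104 103 106 103 106 102 107 105 105 102 102 101 102 105 100  95 116
 242 249 243 242 242 242 241] [[144, 149, 153, 152, 152, 152, 149, 154, 154, 113, 104, 105, 105, 108, 106, 106, 103, 105, 104, 104, 107, 106, 101, 103, 104, 104, 105, 105], [148, 148, 148, 147, 144, 146, 150, 152, 148, 144, 143, 147, 149, 150, 153, 90, 100, 99, 100, 100, 98, 96, 100, 93, 96, 96, 92, 93]]
```

The edge and cover geometry is consistent: tab 40 mm wide, cover 84 mm wide, plate 150 mm wide. The tip is about 44 mm inside the edge, the cover's yaw is +3.3° and the tool is already aligned to it. I descend next, with the fingers 45 mm apart over the cover's balance point.

```bash
python3 -m pendant '[[[-0.051,0,0,0,0,0,0.45],[0,0,0.055,0,0,0,0.45],[0,0,0.055,0,0,0,0.45],[0,0,0.045,0,0,0,0.45],[0,0,0,0,0,0,0.45]]]'
python3 -m pendant '[[[0,0,0.005,0,0,0,0.45],[0,0,0.004,0,0,0,0.45],[0,0,0.002,0,0,0,0.45],[0,0,0,0,0,0,0.45],[0,0,0,0,0,0,0.45]]]'
```

```text
time: 2.8
position: [0.6086, 0.2388, 0.0746]
tool_rot: [-0.029, 1.0, -0.001, -0.005]
ft_force: [0.4, 0.1, 1.0]
grip_width: 0.0392
grip_force: 0.0
time: 3.42
position: [0.6121, 0.2395, 0.0681]
tool_rot: [-0.029, 1.0, 0.0, 0.0]
ft_force: [-1.2, -0.9, -0.1]
grip_width: 0.0391
grip_force: 0.0
```

```bash
python3 -m pendant '[[[0,0,0.002,0,0,0,0.45],[0,0,0.001,0,0,0,0.45],[0,0,0.001,0,0,0,0.45],[0,0,0,0,0,0,0.45],[0,0,0,0,0,0,0.45]]]'
```

```text
time: 4.05
position: [0.6119, 0.2395, 0.0645]
tool_rot: [-0.029, 1.0, -0.0, 0.0]
ft_force: [-1.4, -0.8, 5.3]
grip_width: 0.0392
grip_force: 2.7
```

```bash
python3 -m pendant '[[[0,0,0.0005,0,0,0,0.45],[0,0,0,0,0,0,0.45],[0,0,0,0,0,0,0.45],[0,0,0,0,0,0,0.45],[0,0,0,0,0,0,0.45]]]'
```

```text
time: 4.68
position: [0.612, 0.2395, 0.0644]
tool_rot: [-0.029, 1.0, -0.0, 0.0]
ft_force: [-2.5, -0.2, 7.3]
grip_width: 0.0395
grip_force: 3.8
```

```bash
python3 -m pendant '[[[0,0,0.0006,0,0,0,0.45],[0.003,0,0,0,0,0,0.45],[0.006,0,0,0,0,0,0.45],[0.006,0,0,0,0,0,0.45],[0.005,0,0,0,0,0,0.45]]]'
```

```text
time: 5.3
position: [0.5948, 0.2387, 0.0645]
tool_rot: [-0.029, 1.0, 0.001, 0.004]
ft_force: [1.5, 0.3, 6.5]
grip_width: 0.0394
grip_force: 3.2
```

```bash
cat > tab.py <<'E'
from h import *
def tab(save=None):
    img,K,C,W=view("wrist")
    if save: cv2.imwrite(save,img[:,:,::-1])
    g=img.min(2);m=g>165
    n,l,s,c=cv2.connectedComponentsWithStats(m.astype(np.uint8))
    p=proj([[get_obs()["position"][0]-.08,.235,.053]],K,C,W)[0]
    for i in range(1,n):
        if s[i,4]>300:print(s[i].tolist())
    return img,K,C,W
E
python3 - <<'E'
from tab import *
img,K,C,W=tab("pics/wrist2.png")
E
```

```text
[0, 4, 13, 156, 1038]
[225, 62, 163, 135, 13264]
[254, 321, 125, 15, 1402]
```

View pics/wrist2.png

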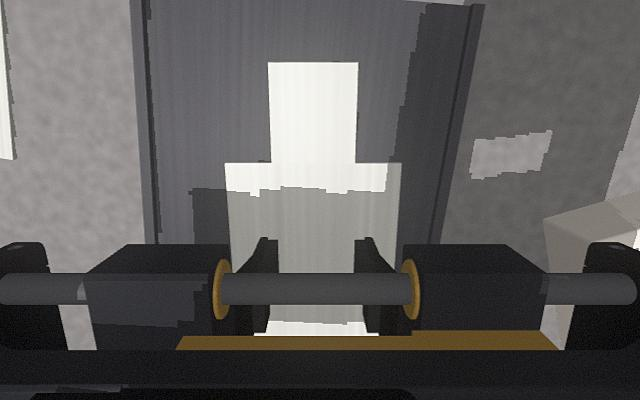

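The tab end is now at (268,62)–(358,62), and the plate's open edge is at about row 2–5.

```bash
python3 - <<'E'
from h import *
img,K,C,W=view("wrist")
print(np.round(cast([(268,62),(358,62),(225,163),(401,163)],.053,K,C,W)[:,:2]*1000,1).tolist(),np.round(cast([(440,4)],.05,K,C,W)*1000,1))
E
python3 -m pendant '[[[0,0,0.0004,0,0,0,0.45],[0.006,0,0,0,0,0,0.45],[0.008,0,0,0,0,0,0.45],[0.008,0,0,0,0,0,0.45],[0.006,0,0,0,0,0,0.45]]]'
```

```text
[[501.4, 212.7], [499.1, 252.4], [547.4, 193.1], [542.5, 277.0]] [[473.5 285.8  50. ]]
time: 6.02
position: [0.5674, 0.2373, 0.0644]
tool_rot: [-0.029, 1.0, 0.001, 0.004]
ft_force: [1.9, -0.1, 8.1]
grip_width: 0.0393
grip_force: 4.0
```

The cover follows the tool without slipping or turning, so I continue.

```bash
python3 -m pendant '[[[0.007,0,0,0,0,0,0.45],[0.008,0,0,0,0,0,0.45],[0.008,0,0,0,0,0,0.45],[0.008,0,0,0,0,0,0.45],[0.006,0,0,0,0,0,0.45]]]'
python3 - <<'E'
from h import *
img,K,C,W=view("scene")
cv2.imwrite("pics/s1.png",cv2.resize(img[150:290,330:470,::-1],None,fx=4,fy=4,interpolation=cv2.INTER_CUBIC))
E
```

```text
time: 6.65
position: [0.5308, 0.2353, 0.0644]
tool_rot: [-0.029, 1.0, 0.001, 0.005]
ft_force: [2.5, 0.6, 9.1]
grip_width: 0.0394
grip_force: 4.5
```

View pics/s1.png

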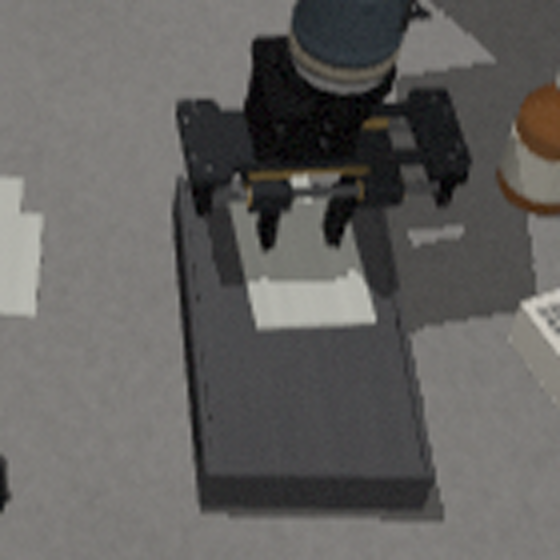

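The cover moved with the fingers and its tab now reaches past the open edge. I lift off and open the fingers, then look from above.

```bash
python3 -m pendant '[[[0,0,0,0,0,0,0.45],[0,0,-0.003,0,0,0,0.45],[0,0,-0.02,0,0,0,0.6],[0,0,-0.05,0,0,0,1],[0,0,-0.05,0,0,0,1]]]'
python3 -m pendant '[[[0.04,0,0,0,0,0,1],[0,0,0,0,0,0,1],[0,0,0,0,0,0,1],[0,0,0,0,0,0,1],[0,0,0,0,0,0,1]]]'
python3 - <<'E'
from h import *
img,K,C,W=view("wrist");cv2.imwrite("pics/wrist3.png",img[:,:,::-1])
E
```

```text
time: 7.32
position: [0.5263, 0.2344, 0.1855]
tool_rot: [-0.029, 1.0, -0.0, -0.001]
ft_force: [0.7, -0.5, -0.6]
grip_width: 0.061
grip_force: 0.0
time: 7.95
position: [0.4877, 0.2322, 0.1846]
tool_rot: [-0.029, 1.0, -0.0, -0.0]
ft_force: [-0.2, -0.5, -0.3]
grip_width: 0.0866
grip_force: 0.0
```

View pics/wrist3.png

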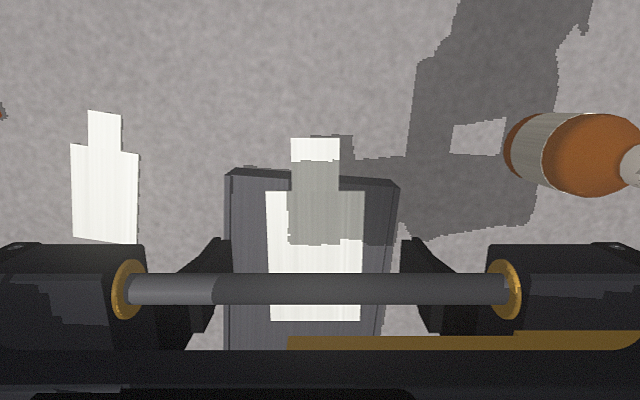

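The tab end is at (291,138)–(340,138), the shoulders are at row 191, and the plate's top edge runs from about (226,177) to (399,188), so the tab hangs free. I'll measure the overhang and the well plate from the scene camera.

Run:
```python
from h import *
img,K,C,W=view("wrist")
f=lambda px,z:np.round(cast(px,z,K,C,W)[:,:2]*1000,1).tolist()
print("tab",f([(291,138),(340,138)],.053),"shoulders",f([(266,191.5),(364,191.5)],.053),"edge",f([(228,177),(398,188)],.05))
print("far",f([(271,321),(360,321)],.053))
o=get_obs();T=Rot.from_quat(o["tool_rot"]);print(o["position"])
```

```text
tab [[437.2, 209.5], [434.9, 249.5]] shoulders [[483.3, 189.9], [478.5, 273.4]] edge [[473.2, 157.0], [474.4, 302.8]]
far [[609.8, 197.0], [604.9, 281.7]]
[0.4874601  0.23223303 0.18469038]
```

The overhang is 38 mm of the tab's 45 mm. I move out to pinch at x = 0.455, with the pads 9 mm clear of the edge, and descend.

```bash
python3 -m pendant '[[[0.0325,0,0,0,0,0,1],[0,0,0.04,0,0,0,1],[0,0,0.04,0,0,0,1],[0,0,0.03,0,0,0,1],[0,0,0.021,0,0,0,1]]]'
python3 -m pendant '[[[0,0,0.01,0,0,0,1],[0,0,0,0,0,0,1],[0,0,0,0,0,0,1],[0,0,0,0,0,0,0.6],[0,0,0,0,0,0,0.6]]]'
```

```text
time: 8.68
position: [0.4544, 0.2303, 0.0525]
tool_rot: [-0.029, 1.0, -0.0, -0.001]
ft_force: [-0.0, -0.2, 0.9]
grip_width: 0.0869
grip_force: 0.0
time: 9.3
position: [0.455, 0.2305, 0.0447]
tool_rot: [-0.029, 1.0, 0.0, 0.001]
ft_force: [-0.9, 0.1, -0.1]
grip_width: 0.074
grip_force: 0.0
```

```bash
python3 -m pendant '[[[0,0,0.001,0,0,0,0.3],[0,0,0,0,0,0,0.3],[0,0,0,0,0,0,0.3],[0,0,0,0,0,0,0.3],[0,0,0,0,0,0,0.3]]]' 35
python3 -m pendant '[[[0,0,0,0,0,0,0.3],[0,0,0,0,0,0,0.3],[0,0,0,0,0,0,0.3],[0,0,0,0,0,0,0.3],[0,0,0,0,0,0,0.3]]]' 45
```

```text
time: 9.93
position: [0.4546, 0.2304, 0.043]
tool_rot: [-0.029, 1.0, -0.0, -0.0]
ft_force: [0.2, -0.0, 0.3]
grip_width: 0.0389
grip_force: 35.0
time: 10.55
position: [0.4546, 0.2304, 0.043]
tool_rot: [-0.029, 1.0, -0.0, -0.0]
ft_force: [0.2, -0.3, -0.6]
grip_width: 0.0384
grip_force: 45.0
```

It's pinched (opening 38.5 mm). I lift gently.

```bash
python3 -m pendant '[[[0,0,-0.002,0,0,0,0.3],[0,0,-0.004,0,0,0,0.3],[0,0,-0.01,0,0,0,0.3],[0,0,-0.015,0,0,0,0.3],[0,0,-0.015,0,0,0,0.3]]]'
python3 -m pendant '[[[0,0,-0.02,0,0,0,0.3],[0,0,-0.02,0,0,0,0.3],[0,0,-0.015,0,0,0,0.3],[0,0,0,0,0,0,0.3],[0,0,0,0,0,0,0.3]]]'
python3 - <<'E'
from h import *
for n in("side","scene","wrist"):
    img,K,C,W=view(n);cv2.imwrite(f"pics/{n}2.png",img[:,:,::-1])
    if n=="side": a=img[100:230,190:400]
    if n=="scene": b=img[140:270,330:500]
cv2.imwrite("pics/lift.png",np.hstack([cv2.resize(x,(400,300),interpolation=cv2.INTER_CUBIC)[:,:,::-1] for x in(a,b)]))
E
```

```text
time: 11.18
position: [0.4548, 0.2305, 0.0904]
tool_rot: [-0.029, 1.0, 0.0, 0.0]
ft_force: [0.5, 0.4, -1.0]
grip_width: 0.0384
grip_force: 45.0
time: 11.8
position: [0.4542, 0.2303, 0.1438]
tool_rot: [-0.029, 1.0, -0.0, -0.0]
ft_force: [0.2, -0.4, -0.5]
grip_width: 0.0382
grip_force: 45.0
```

View pics/lift.png

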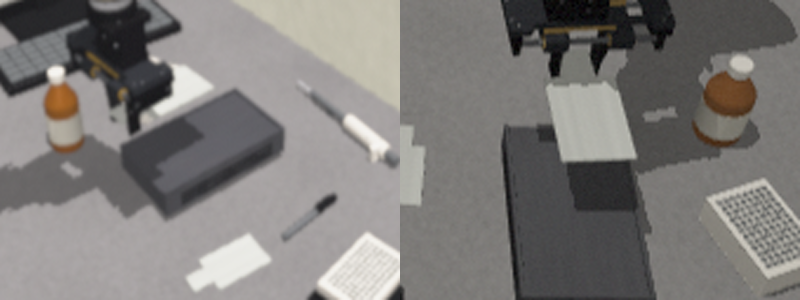

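The cover is lifted clear and level to the eye. I'll check droop, the orange plate's extent near the approach, and the well plate from the scene view.

```bash
python3 - <<'E'
from h import *
img,K,C,W=view("scene")
hsv=cv2.cvtColor(img,cv2.COLOR_RGB2HSV)
m=(img.min(2)>135)&(hsv[...,1]<60)
b=blob(m,(412,195))
for i in(b[:,0]+b[:,1]).argsort()[[0,-1]].tolist()+(b[:,0]-b[:,1]).argsort()[[0,-1]].tolist():
    print("cover px",b[i],[np.round(cast(b[i],z,K,C,W)[0,:2]*1000,1).tolist() for z in(.153,.143)])
om=(hsv[...,0]<15)&(hsv[...,1]>150);P=blob(om,(276,182))
for z in(0,.04):print("orange",z,rect(cast(P,z,K,C,W)),np.round(cast(P,z,K,C,W).max(0)*1000))
E
python3 -m pendant '[[[0,0,-0.035,0,0,0,0.3],[0,0,-0.035,0,0,0,0.3],[-0.025,-0.035,-0.02,0,0,0,0.3],[-0.025,-0.045,0,0,0,0,0.3],[-0.025,-0.05,0,0,0,0,0.3]]]'
python3 -m pendant '[[[-0.03,-0.05,0,0,0,0,0.3],[-0.03,-0.05,0,0,0,0,0.3],[-0.03,-0.05,0,0,0,-2,0.3],[-0.02,-0.05,0,0,0,-2,0.3],[-0.01,-0.04,0,0,0,-1.5,0.3]]]'
python3 -m pendant '[[[0,-0.03,0,0,0,0,0.3],[0,0,0,0,0,0,0.3],[0,0,0,0,0,0,0.3],[0,0,0,0,0,0,0.3],[0,0,0,0,0,0,0.3]]]'
python3 - <<'E'
from h import *
img,K,C,W=view("wrist");cv2.imwrite("pics/wrist4.png",img[:,:,::-1])
E
```

```text
cover px [392 177] [[497.6, 190.1], [488.2, 192.5]]
cover px [429 208] [[609.6, 274.3], [601.4, 277.6]]
cover px [399 209] [[612.6, 194.9], [604.5, 197.3]]
cover px [417 175] [[490.3, 260.9], [480.9, 264.1]]
orange 0 (array([114.7,  19. ]), array([3092.7, 1866.4]), 89.89) [1049. 1567.    0.]
orange 0.04 (array([160.7,  16.8]), array([2981.6, 1799.4]), 89.89) [1062. 1509.   40.]
time: 12.62
position: [0.5376, 0.1041, 0.234]
tool_rot: [-0.029, 1.0, 0.0, 0.0]
ft_force: [0.5, 0.0, -1.9]
grip_width: 0.0382
grip_force: 45.0
time: 13.25
position: [0.6756, -0.1283, 0.2327]
tool_rot: [-0.077, 0.997, 0.0, -0.001]
ft_force: [0.7, 0.1, -0.8]
grip_width: 0.0382
grip_force: 45.0
time: 13.88
position: [0.6795, -0.1543, 0.2342]
tool_rot: [-0.077, 0.997, 0.0, -0.0]
ft_force: [-0.0, -0.6, -1.2]
grip_width: 0.0383
grip_force: 45.0
```

View pics/wrist4.png

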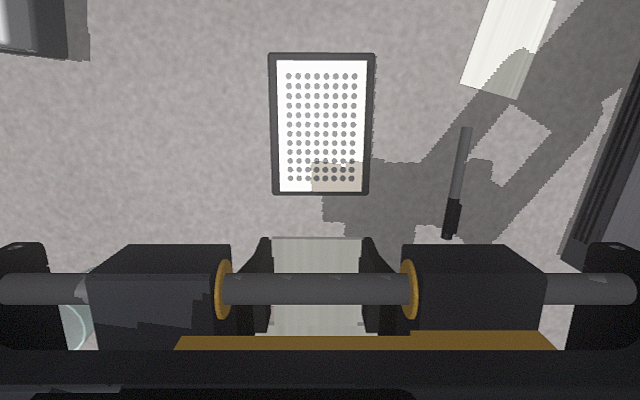

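The wrist view shows the well plate centred at about (320,126) with corners (277,60), (368,60), (364,193) and (278,192), inside the black holder. The held tab end is at (272,238)–(366,238). I'll measure the plate on its top plane and the tab yaw in the hand.

Run:
```python
from h import *
img,K,C,W=view("wrist")
m=np.zeros(img.shape[:2],np.uint8);m[53:196,268:378]=(img.min(2)>110)[53:196,268:378]
m=cv2.morphologyEx(m,cv2.MORPH_OPEN,np.ones((3,3)));m=cv2.morphologyEx(m,cv2.MORPH_CLOSE,np.ones((11,11)))
# keep inside of the holder only
b=blob(m,(282,120));q=cv2.boxPoints(cv2.minAreaRect(b.astype(np.float32)));print(q.round(1).tolist(),cv2.boundingRect(b))
print("plate",rect(cast(b,.04,K,C,W)))
g=img.min(2);h=np.zeros_like(m);h[65:187,284:360]=g[65:187,284:360]<(cv2.medianBlur(g,31)[65:187,284:360]*.72)
n,l,s,c=cv2.connectedComponentsWithStats(h);k=(s[1:,4]>10)&(s[1:,4]<90);c=c[1:][k];print(len(c))
P=cast(c,.04,K,C,W);print("wells",rect(P),P[:,:2].mean(0)*1000)
f=lambda px,z:np.round(cast(px,z,K,C,W)[:,:2]*1000,1).tolist()
o=get_obs();z=o["position"][2]+.0085;R=Rot.from_quat(o["tool_rot"]).as_matrix()
T=lambda px:np.round((cast(px,z,K,C,W)-o["position"])@R*1000,1).tolist()
print("tab end in tool",T([(272,238.5),(364,237.5)]),"toolx",R[:,0],o["position"])
img,K,C,W=view("scene");hsv=cv2.cvtColor(img,cv2.COLOR_RGB2HSV)
om=(hsv[...,0]<15)&(hsv[...,1]>200)&(img[...,0]>150);om[:150]=0
P=blob(om,(262,190));
for z in(.0,.04):print("orange",cv2.boundingRect(P),rect(cast(P,z,K,C,W)),np.round(cast(P,z,K,C,W).max(0)*1000))
cv2.imwrite("pics/h.png",h*255)
```

```text
[[268.0, 60.0], [377.0, 60.0], [377.0, 195.0], [268.0, 195.0]] (268, 60, 110, 136)
plate (array([ 625.6, -156.1]), array([131. , 112.4]), 8.89)
91
wells (array([ 623.7, -157.4]), array([99.2, 63.1]), 8.74) [ 621.67243927 -157.82480174]
tab end in tool [[18.3, -18.8, -8.5], [18.8, 22.2, -8.5]] toolx [-9.88084325e-01 -1.53913482e-01 -8.17064022e-05] [ 0.67953532 -0.15476617  0.23426993]
orange (0, 0, 640, 400) (array([114.7,  19. ]), array([3092.7, 1866.4]), 89.89) [1049. 1567.    0.]
orange (0, 0, 640, 400) (array([160.7,  16.8]), array([2981.6, 1799.4]), 89.89) [1062. 1509.   40.]
```

The well grid spans 99 by 63 mm, as a 96-well plate must. Its centre is (623.7, −157.4) mm with yaw 8.74°, and the tool yaw is 8.85°. The cover's origin is about 90 mm ahead of the TCP, so the TCP goes to (535, −172). I also check clearance to the orange plate.

```bash
python3 -m pendant '[[[0.03,0,0,0,0,0,0.3],[0.035,0.002,0,0,0,0,0.3],[0.035,0.002,0,0,0,0,0.3],[0.035,0.0016,0,0,0,0,0.3],[0.0105,0,0,0,0,0,0.3]]]'
python3 -m pendant '[[[0,0,0.03,0,0,0,0.3],[0,0,0.035,0,0,0,0.3],[0,0,0.035,0,0,0,0.3],[0,0,0.02,0,0,0,0.3],[0,0,0,0,0,0,0.3]]]'
python3 - <<'E'
from h import *
img,K,C,W=view("scene")
print(np.round(cast([(267.5,205.5),(300,196),(253,171)],.0,K,C,W)*1000),np.round(cast([(269,194),(296,187)],.04,K,C,W)*1000))
a=img[180:300,220:330]
img,K,C,W=view("side");b=img[180:270,320:440]
cv2.imwrite("pics/low.png",np.hstack([cv2.resize(x,(400,400*x.shape[0]//x.shape[1]),interpolation=cv2.INTER_CUBIC)[:300,:,::-1] for x in(a,b)]))
E
```

```text
time: 14.65
position: [0.5332, -0.172, 0.2344]
tool_rot: [-0.076, 0.997, 0.0, -0.0]
ft_force: [0.2, -0.3, -0.6]
grip_width: 0.0382
grip_force: 45.0
time: 15.28
position: [0.5349, -0.172, 0.1126]
tool_rot: [-0.077, 0.997, 0.001, -0.001]
ft_force: [0.5, -0.9, -1.1]
grip_width: 0.0385
grip_force: 45.0
[[ 472. -168.    0.]
 [ 434.  -69.    0.]
 [ 326. -223.    0.]] [[ 460. -162.   40.]
 [ 432.  -81.   40.]]
```

View pics/low.png

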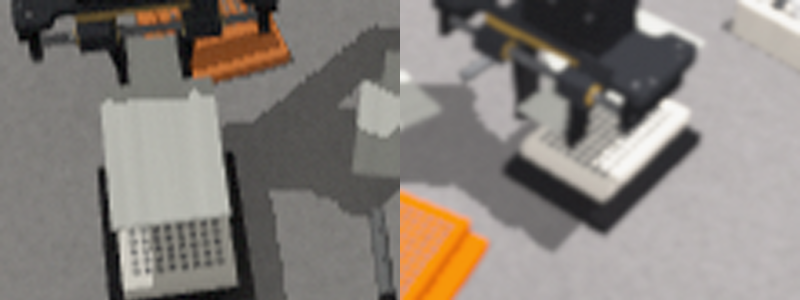

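The cover hangs roughly level and in line over the wells. The orange plate reaches only to x = 0.47, so it's clear. I descend, slowing towards contact.

```bash
python3 -m pendant '[[[0,0,0.03,0,0,0,0.3],[0,0,0.025,0,0,0,0.3],[0,0,0.012,0,0,0,0.3],[0,0,0,0,0,0,0.3],[0,0,0,0,0,0,0.3]]]'
python3 - <<'E'
from h import *
o=get_obs();print(o["position"],o["moment"])
img,K,C,W=view("scene")
o0=o["position"];R=Rot.from_quat(o["tool_rot"]).as_matrix()
m=(img.min(2)>135);b=None
cc=o0+R@np.array([-.09,.0005,-.0085])
p=proj([cc],K,C,W)[0];print("expected cover centre px",p)
corn=[o0+R@np.array([x,y,-.010]) for x in(-.0265,-.1535) for y in(-.042,.043)]
pp=proj(corn,K,C,W);print(pp.round(1).tolist())
cv2.imwrite("pics/low2.png",cv2.resize(img[200:280,225:305,::-1],None,fx=7,fy=7,interpolation=cv2.INTER_CUBIC))
E
```

```text
time: 16.0
position: [0.5359, -0.1728, 0.0481]
tool_rot: [-0.077, 0.997, -0.001, 0.001]
ft_force: [-0.7, -0.5, -1.3]
grip_width: 0.0383
grip_force: 45.0
[ 0.5358546  -0.17281935  0.0481399 ] [-0.00717436  0.07466661  0.00655618]
expected cover centre px [266.64468969 234.97016193]
[[249.4, 218.7], [279.3, 215.0], [253.0, 255.7], [284.8, 251.6]]
```

View pics/low2.png

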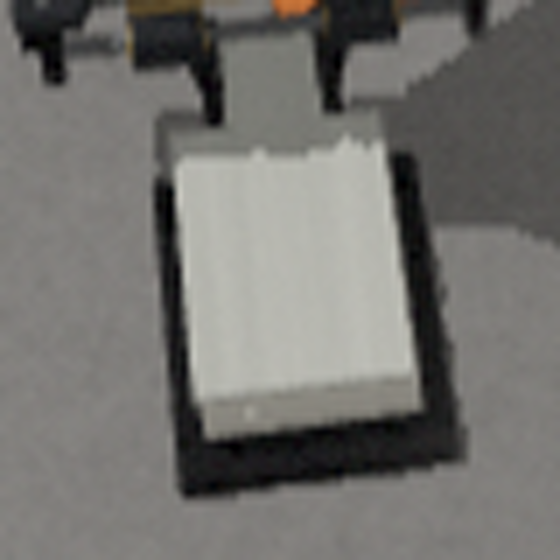

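The view shows the cover over the plate with its far edge at crop (195,403)–(415,378). It hangs about 2 px lower than a level cover would, a droop of roughly 2°. I keep lowering in small steps and watch the force.

```bash
python3 -m pendant '[[[0,0,0.003,0,0,0,0.3],[0,0,0.003,0,0,0,0.3],[0,0,0.002,0,0,0,0.3],[0,0,0,0,0,0,0.3],[0,0,0,0,0,0,0.3]]]'
python3 -c "
from rig import get_obs;o=get_obs();print(o['position'],o['ft_force'],o['moment'])"
python3 -m pendant '[[[0,0,0.001,0,0,0,0.3],[0,0,0.001,0,0,0,0.3],[0,0,0.001,0,0,0,0.3],[0,0,0,0,0,0,0.3],[0,0,0,0,0,0,0.3]]]'
python3 -c "
from rig import get_obs;o=get_obs();print(o['position'],o['ft_force'],o['moment'])"
```

```text
time: 16.68
position: [0.5349, -0.1724, 0.039]
tool_rot: [-0.077, 0.997, 0.0, -0.0]
ft_force: [0.7, 0.6, -0.7]
grip_width: 0.0382
grip_force: 45.0
[ 0.53490067 -0.17235755  0.0389787 ] [ 0.66411951  0.63880164 -0.67394411] [-0.00797561  0.13528135  0.04247366]
time: 17.3
position: [0.5349, -0.1724, 0.0361]
tool_rot: [-0.077, 0.997, 0.0, -0.0]
ft_force: [-0.6, -0.0, -1.6]
grip_width: 0.0387
grip_force: 45.0
[ 0.5348972  -0.17235157  0.03605424] [-0.56824919 -0.01561197 -1.64609512] [ 0.03529987  0.05929242 -0.03052679]
```

```bash
for i in 1; do python3 -m pendant '[[[0,0.0005,0.0005,0,0,0,0.3],[0,0,0.0005,0,0,0,0.3],[0,0,0.0005,0,0,0,0.3],[0,0,0,0,0,0,0.3],[0,0,0,0,0,0,0.3]]]'; done
python3 -c "
from rig import get_obs;o=get_obs();print(o['position'],o['ft_force'],o['moment'])"
python3 -m pendant '[[[0,0,0.0005,0,0,0,0.3],[0,0,0.0005,0,0,0,0.3],[0,0,0.0005,0,0,0,0.3],[0,0,0,0,0,0,0.3],[0,0,0,0,0,0,0.3]]]'
python3 -c "
from rig import get_obs;o=get_obs();print(o['position'],o['ft_force'],o['moment'])"
```

```text
time: 17.92
position: [0.5349, -0.1719, 0.0346]
tool_rot: [-0.077, 0.997, -0.0, 0.0]
ft_force: [-0.5, 0.1, -1.0]
grip_width: 0.0384
grip_force: 45.0
[ 0.53488298 -0.17187134  0.03458374] [-0.47288799  0.14624193 -1.01861313] [ 0.08674116  0.04223231 -0.00066495]
time: 18.55
position: [0.5349, -0.1719, 0.033]
tool_rot: [-0.077, 0.997, -0.0, 0.0]
ft_force: [-0.1, 0.4, -0.7]
grip_width: 0.0384
grip_force: 45.0
[ 0.53485717 -0.17187779  0.03304251] [-0.0650482   0.38641111 -0.71417077] [ 0.01141926 -0.00417494 -0.02344094]
```

```bash
python3 -m pendant '[[[0,0,0.0005,0,0,0,0.3],[0,0,0.0005,0,0,0,0.3],[0,0,0,0,0,0,0.3],[0,0,0,0,0,0,0.3],[0,0,0,0,0,0,0.3]]]'
python3 -c "
from rig import get_obs;o=get_obs();print(o['position'],o['ft_force'],o['moment'])"
```

```text
time: 19.18
position: [0.5348, -0.1719, 0.0323]
tool_rot: [-0.077, 0.997, -0.0, 0.0]
ft_force: [-1.0, 1.0, 5.1]
grip_width: 0.0383
grip_force: 45.0
[ 0.53483357 -0.17189415  0.03226209] [-1.04036739  0.98123438  5.09180564] [ 0.04121949  0.17774141 -0.00486766]
```

It's in contact with about 5 N at the height expected for a flat lay. Before releasing I check the placement numerically. I've already viewed 11 pictures, one over the 10 allowed, so there'll be no more pictures.

```bash
cat > chk.py <<'E'
from h import *
img,K,C,W=view("scene")
cy,sy=np.cos(np.radians(8.74)),np.sin(np.radians(8.74))
A=np.array([[cy,sy],[-sy,cy]]);g=img.min(2).astype(int)
for name,col in(("mid",g[:, 266]),): print("col266 rows 205-272",col[205:272].tolist())
print("row240 cols 240-295",g[240,240:295].tolist())
print("row250",g[250,240:295].tolist())
# plate-frame axes at cover-top height: where the nominal edges project
def pl(x,y,z):return proj([[.6237+cy*x-sy*y,-.1574+sy*x+cy*y,z]],K,C,W)[0].round(1).tolist()
print("nominal cover far edge",pl(.0635,-.0425,.043),pl(.0635,.0425,.043),"mid",pl(.0635,0,.043),"foot far",pl(.075,0,.014),"plate far low",pl(.0635,0,.026))
print("sides at x=.01 L/R",pl(.01,-.0425,.043),pl(.01,.0425,.043),"near",pl(-.0635,-.0425,.043),pl(-.0635,.0425,.043), "foot sides",pl(.01,-.055,.014),pl(.01,.055,.014))
E
python3 chk.py
```

```text
col266 rows 205-272 [39, 63, 69, 94, 117, 115, 117, 114, 116, 115, 115, 115, 115, 115, 115, 114, 113, 113, 113, 112, 147, 172, 172, 172, 172, 173, 174, 172, 172, 172, 172, 174, 174, 175, 175, 174, 176, 175, 175, 175, 176, 175, 174, 175, 175, 174, 175, 174, 174, 176, 175, 160, 131, 125, 121, 105, 52, 19, 23, 31, 29, 29, 21, 14, 91, 125, 123]
row240 cols 240-295 [126, 126, 125, 128, 125, 127, 126, 126, 35, 25, 28, 94, 171, 173, 170, 171, 175, 175, 174, 174, 170, 171, 175, 176, 175, 176, 174, 175, 172, 174, 173, 173, 172, 175, 176, 178, 177, 175, 174, 175, 173, 175, 159, 36, 25, 21, 29, 77, 122, 121, 125, 124, 121, 122, 120]
row250 [122, 122, 122, 122, 121, 122, 123, 123, 110, 32, 32, 27, 108, 171, 173, 170, 171, 172, 177, 175, 173, 171, 172, 175, 176, 174, 174, 177, 175, 174, 175, 175, 173, 171, 175, 177, 179, 178, 176, 175, 175, 172, 173, 177, 91, 25, 23, 33, 52, 80, 122, 123, 122, 122, 121]
nominal cover far edge [254.0, 258.6] [285.4, 254.5] mid [269.8, 256.5] foot far [270.9, 266.0] plate far low [270.2, 260.0]
sides at x=.01 L/R [252.4, 242.5] [283.0, 238.5] near [250.4, 221.7] [280.0, 218.0] foot sides [248.9, 249.1] [287.9, 244.0]
```

The numeric check puts the cover about 2–3 mm short in x and 1.5 mm off in −y relative to the plate. That's within the well margin but easy to mend, so I lift slightly, shift and set it down again.

```bash
python3 -m pendant '[[[0,0,-0.004,0,0,0,0.3],[-0.002,0.0015,0,0,0,0,0.3],[0,0,0.0015,0,0,0,0.3],[0,0,0.001,0,0,0,0.3],[0,0,0.0005,0,0,0,0.3]]]'
python3 -m pendant '[[[0,0,0.0003,0,0,0,0.3],[0,0,0,0,0,0,0.3],[0,0,0,0,0,0,0.3],[0,0,0,0,0,0,0.3],[0,0,0,0,0,0,0.3]]]'
python3 chk.py | head -3; python3 -c "
from rig import get_obs;o=get_obs();print(o['position'],o['ft_force'],o['moment'])"
```

```text
time: 19.85
position: [0.5366, -0.17, 0.033]
tool_rot: [-0.077, 0.997, 0.0, -0.0]
ft_force: [-0.4, 0.8, 2.1]
grip_width: 0.0382
grip_force: 45.0
time: 20.48
position: [0.5366, -0.17, 0.0328]
tool_rot: [-0.077, 0.997, 0.0, 0.0]
ft_force: [-0.7, 1.6, 3.0]
grip_width: 0.0379
grip_force: 45.0
col266 rows 205-272 [41, 59, 60, 78, 106, 113, 116, 117, 117, 115, 113, 116, 116, 116, 115, 116, 115, 113, 113, 115, 146, 174, 172, 172, 172, 174, 175, 173, 175, 176, 175, 176, 176, 175, 176, 176, 176, 176, 174, 176, 175, 176, 175, 175, 174, 175, 176, 175, 176, 176, 177, 175, 165, 136, 122, 105, 55, 15, 22, 13, 30, 28, 25, 11, 91, 124, 124]
row240 cols 240-295 [125, 123, 124, 126, 126, 124, 128, 127, 33, 31, 29, 29, 178, 174, 173, 171, 173, 176, 175, 175, 172, 171, 173, 176, 176, 175, 176, 176, 174, 173, 176, 173, 172, 174, 176, 177, 176, 177, 176, 174, 175, 174, 176, 92, 22, 18, 21, 76, 118, 124, 125, 124, 124, 122, 120]
row250 [124, 124, 122, 120, 122, 124, 122, 122, 108, 31, 23, 28, 31, 168, 173, 173, 171, 173, 177, 176, 176, 172, 173, 174, 176, 174, 175, 175, 178, 176, 173, 175, 174, 174, 173, 174, 177, 179, 179, 175, 175, 177, 174, 176, 129, 33, 23, 25, 48, 78, 122, 124, 124, 120, 122]
[ 0.53654997 -0.16999919  0.03281675] [-0.14684766  1.43744326  3.31704813] [ 0.26509225  0.0635841  -0.00577789]
```

The placement now matches the plate to within about 1 mm. I release with a light grip first, then open.

```bash
python3 -m pendant '[[[0,0,0,0,0,0,0.3],[0,0,0,0,0,0,0.3],[0,0,0,0,0,0,0.48],[0,0,0,0,0,0,0.55],[0,0,0,0,0,0,0.7]]]' 4
python3 -m pendant '[[[0,0,0,0,0,0,0.75],[0,0,0,0,0,0,0.75],[0,0,-0.005,0,0,0,0.75],[0,0,-0.02,0,0,0,0.75],[0,0,-0.04,0,0,0,0.75]]]'
python3 -m pendant '[[[0,0,-0.05,0,0,0,0.75],[0.03,0,-0.04,0,0,0,0.75],[0.03,0,0,0,0,0,0.75],[0,0,0,0,0,0,0.75],[0,0,0,0,0,0,0.75]]]'
python3 chk.py | head -3
python3 - <<'E'
from h import *
img,K,C,W=view("wrist");cv2.imwrite("pics/fin.png",img[:,:,::-1])
m=img.min(2)>120;m[245:]=0
# cover edges in columns/rows (white against black holder)
for r in(215,235):
    e=np.where(np.abs(np.diff(img[r].min(1).astype(int)))>40)[0];print(r,e.tolist(),img[r].min(1)[e].tolist())
for c in(300,316,330):
    e=np.where(np.abs(np.diff(img[:245,c].min(1).astype(int)))>40)[0];print(c,e.tolist())
E
```

```text
time: 21.15
position: [0.5366, -0.1701, 0.0326]
tool_rot: [-0.077, 0.997, -0.0, -0.0]
ft_force: [-0.3, -0.3, -0.4]
grip_width: 0.0517
grip_force: 0.0
time: 21.78
position: [0.5354, -0.1695, 0.0973]
tool_rot: [-0.077, 0.997, 0.001, -0.002]
ft_force: [0.4, -0.6, -0.6]
grip_width: 0.0654
grip_force: 0.0
time: 22.4
position: [0.478, -0.1794, 0.1879]
tool_rot: [-0.076, 0.997, -0.0, 0.001]
ft_force: [0.4, 0.9, -0.4]
grip_width: 0.0655
grip_force: 0.0
col266 rows 205-272 [38, 64, 78, 96, 115, 146, 173, 173, 172, 172, 171, 172, 171, 172, 174, 171, 172, 172, 170, 173, 172, 171, 172, 169, 173, 172, 171, 172, 173, 173, 172, 174, 175, 174, 173, 173, 174, 173, 175, 174, 174, 173, 175, 174, 173, 174, 173, 174, 174, 173, 175, 174, 164, 134, 120, 106, 53, 14, 16, 18, 30, 22, 21, 11, 90, 123, 123]
row240 cols 240-295 [121, 124, 125, 124, 126, 125, 127, 126, 35, 28, 23, 26, 175, 174, 170, 171, 172, 176, 173, 172, 171, 168, 171, 175, 174, 173, 173, 172, 173, 172, 173, 170, 173, 172, 173, 175, 177, 176, 175, 174, 173, 173, 171, 91, 24, 20, 26, 72, 120, 123, 123, 121, 120, 120, 118]
row250 [123, 124, 119, 120, 120, 120, 122, 120, 108, 29, 26, 30, 27, 166, 172, 172, 169, 173, 175, 174, 173, 171, 171, 172, 173, 173, 174, 173, 176, 173, 173, 174, 172, 171, 173, 173, 176, 177, 178, 174, 176, 174, 172, 174, 126, 32, 25, 25, 51, 77, 121, 122, 122, 120, 120]
215 [87, 558] [89, 101]
235 [89, 347, 373, 396, 406, 408, 528, 530, 531, 628] [91, 97, 171, 89, 158, 96, 156, 242, 197, 161]
300 [18, 19]
316 [14, 15, 161]
330 [11, 12, 34, 39, 40, 61, 66, 70, 71, 78, 82, 90, 94, 99]
```

The cover didn't shift on release: its edges are unchanged to a fraction of a pixel, and the robot is clear of it. I hand the job in.

```bash
python3 -c "
from rig import hand_in;print(hand_in())"
```

```text
the job is handed in; nothing more can be done
None
```

The larger cover was slid out, pinched by its tab, lifted and laid square on the white well plate, within about 1 mm by the camera check, and handed in at about 22.5 s; I viewed 11 pictures, one over the limit of 10.

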